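# Load a board in the UV curing box and slide its hatch shut onto the latch

### The arm

A 6-joint arm with a two-finger parallel gripper is mounted at the origin on the work surface. World frame = base frame: x ahead of the robot, y to its left, z up, the work surface at z = 0. Lengths are in m, angles in rad, forces in N, time in s.
With the tool pointing down it reaches from about 0.4 to 0.825 m from the base axis. Payload 7 kg.
Tool frame: the origin (TCP) lies on the mounting face of the last link; the fingertips stand 178 mm ahead of it and the grasp point (between the pads) lies arm.grip_depth ahead of it (arm.grip_depth is the distance from the TCP to the grasp point, in m); z points along the fingers, y is the direction in which the jaws open and shut (so a half turn about z gives the same grasp; the last joint's range is limited). The gripper opens to 88 mm and grips with 3 to 60 N. Pads are 19 mm wide; open, the fingers measure 130 mm over their backs; the gripper's body (78 mm by 193 mm) begins 47 mm behind the grasp point.
Start: joints at [-0.825, 0.359, 0.012, 0, -1.224, -0.288], TCP at [0.298, -0.605, 0.405] pointing down, gripper open.
Joint ranges: [-3.07, 3.07], [-1.43, 2.12], [-1.02, 1.25], [-3.03, 1.67], [-3.05, -0], [-3.03, 3.03]. Speed limits (rad/s): [2.39, 2.39, 3.01, 3.14, 3.14, 3.14].

### API

Orientations are given as [roll, pitch, yaw] about the fixed x, y, z axes, in that order (R = Rz(yaw) Ry(pitch) Rx(roll)).
In Python, from station import arm gives the robot as it stands.
- The arm moves only by the tool carry_out, never from a script. Its argument "targets" is a list that holds one entry, the list of rows, each a list of 7 numbers: the turn, a rotation vector about the tool's x, y, z in units of 8 degrees (1.0 is 8 degrees), then the shift along the tool's x, y, z in units of 2.5 cm (1.0 is 2.5 cm), then the opening, from -1 (shut) to 1 (fully open). A call has 1 to 20 rows; each row shifts and turns the commanded pose from where the row before left it, along the tool's axes as they then stand; what a row does not reach is not made up. A row lasts 1/8 s, in which the tool goes at most 62.5 mm and 10.7 degrees, less where a joint would pass 70% of its speed; a pose out of reach is approached as far as the arm can. A call with a number of a shift or a turn outside -1 to 1 is refused whole. A call with a gripper value outside its range is refused whole. The fingers move at their own pace and stop on an object; "squeeze" is the grip in N (left out, the last holds). Time passes only in rows, so rows that do not move let the fingers close. It gives the time, the measured TCP pose, the force and the opening at its end, in the units of the state.
- arm.get_state(): the state, without advancing time (a new reading comes with each control period).
- arm.grab_frame(name): name is "scene" or "top" or "wrist"; returns (picture, depth): 480x640x3 uint8, red, green, blue; 480x640 float32, m along the optical axis (not along the pixel's ray), 0 where there is no reading.
- arm.camera_model(name): a dict with "camera_matrix" (3x3 intrinsics, pixels), "world_from_camera" (4x4, takes a point from camera to world coordinates). Camera axes: x right, y down, z forward; pixel columns grow to the right and rows downward; lengths in m; the calibration is good to about 2 mm. A picture is of the moment at which its call begins: read the wrist's pose just before it. camera_model takes no time and is no camera call; for the wrist camera it gives the pose at the moment of the call.
- arm.job_done(): hands the job in, once; it reports no verdict.
Trained networks look in the newest picture that a camera, given by its name, has taken for a name from the list of things; names that differ only in an ending like _2 or _b are one class to them, and where a whole thing is asked for, a point or a joint stands for the part that bears it (a point fixed in the world has none). Each returns a list of dicts, best first, with "conf" (0 to 1); they miss things now and then, are a little off and sometimes report something else, mostly with a low value. They report only what shows in the picture. A call takes as long as a camera call. They do not tell look-alikes from the thing itself.
- arm.spot_in(camera, query): "point" ([row, column] in pixels, amid what is visible of it).
- arm.landmark_of(camera, query): "point" ([row, column] in pixels: a listed point, or the origin of a listed thing).
The state is a dict: "t": time; "q": joint angles; "qd": joint speeds; "joint_efforts": joint torques, N m; "eef_pos": TCP position; "ee_rot": TCP orientation; "force": force on the tool from outside, world axes, zero at the start; "moment": the same for the moment, N m; "width": finger opening in m.
Only numpy, scipy, OpenCV 4.12 (cv2) and the standard library are available. Lean on these libraries where they do the work, as an engineer would, in place of code of your own. Each camera call takes 0.05 s, during which the arm holds its last target.

### The job

Lay the circuit board with the tall aluminium heat sink in the curing box, flat on the glass inside the raised border, setting it down rather than dropping it. Then slide the hatch shut, pressing it steadily home against the sprung bar until the latch drops behind the hatch's pin, so that it stays shut when you let go. Do not slam or force it (the bar must not be driven into its end stop with more than about 22 N), and leave everything else on the bench where it lies.

Things in the scene. Friction and masses are not known exactly. Their poses are not given: they have to be found in the camera images.
- board: Board to be cured: green, 90 (its x) x 66 (y) x 3 mm, 0.16 kg. Origin at the centre of its underside, z up. In its middle an aluminium heat sink, 50 mm along x, 16 mm along y, flat cheeks from 3 to 37 mm above the underside, fins on top to 42.5 mm. Capacitors and a coil to 23 mm high near the corners, over 23 mm from the middle in x. It may lie in the box either way round (180 degrees)
- board_grip (a point): grip point in the middle of the heat sink, 30 mm above the board's underside; grip across the 16 mm (the board's y)
- curing_box: UV curing box fixed to the bench; place and yaw vary. Grey steel, 220 mm (its x) by 390 mm (its y, -205 to +185); origin at bench height, z up. Deck 100 mm high, hatch tracks at x +-100 to 116 mm high. At the -y end an open well, x -80 to 80, y -180 to -10 mm, glass floor 54 mm above the bench. The hatch slides along y over the well and shuts towards -y
- board_place (a point): centre of the place for the board, on the glass (box x 0, y -82, z 54 mm), axes as the box's. An aluminium border 6 mm high and 6 mm wide surrounds it, inside 100 mm (x) by 78 mm (y): the board's long side lies along the box's x
- hatch (a joint): Hatch position in m along the box's y: about 0 shut, positive open (to 0.174); starts 0.155 to 0.171 open. Aluminium sheet 185 x 185 x 5 mm, 0.6 kg, top 108.5 mm above the bench, front edge at box y = -180 mm + this value. Track friction about 2.5 N. A steel latch pin lies along x in its middle, 6 mm behind the front edge, 122 mm above the bench
- hatch_handle (a point): middle of the hatch's handle: a level round bar, 12 mm thick, along the box's x, 84 mm between its posts, axis 143.5 mm above the bench and 35 mm above the hatch, 110 mm behind the hatch's front edge. It can be pushed or gripped from above
- latch (a joint): Angle in rad of the steel drop latch at the middle of the closing end, top 147 mm above the bench: 0 down (at the start, and once it holds the hatch's pin), about 0.23 while the pin lifts it in passing. Latch and sprung bar share a frame on slotted screws, up to 8 mm nearer or farther along box y than the hatch's 0 supposes; this offset is not measured: feel for it
- well_end (a point): point on the box's deck at the closing end of the well (box x 0, y -180, z 100 mm). Here a black sprung bar crosses the well, 113 mm high at most; the hatch's front edge meets it. It yields towards box -y with 4 N at first, 1 N more per mm, to a hard stop after 8 mm. The latch drops after about 6 mm, at 11 to 15 N of push in all; short of that, the bar pushes the hatch back out
- bare_board: bystander: the other green circuit board, 80 x 60 mm, 13 mm high, with low parts and no heat sink; not to be moved; origin under it, on the bench
- solder_spool: bystander: spool of solder wire, 64 mm across, 44 mm high; origin under it, on the bench
- flux_bottle: bystander: small brown bottle, 38 mm across, 85 mm high; origin under it, on the bench
- parts_tin: bystander: shallow round tin, 84 mm across, 22 mm high; origin under it, on the bench
- screwdriver: bystander: screwdriver lying flat, 180 mm long; origin under it, on the bench
- pliers: bystander: pliers lying flat, 170 mm long; origin under it, on the bench
- magnifier: bystander: hand magnifier lying flat, 85 mm across with a 90 mm handle; origin under it, on the bench
Things that resemble listed ones, but are neither listed nor needed, are in the scene too. Leave any pink or turquoise look-alike of the board alone.

How it is judged:
On the way, in this order (a step that is already met when the one before it is completed fails the run):
1. the board lies flat on the glass inside the border, let go, with the hatch still open (x of board in the frame of board_place between -0.011 and 0.011 m and y of board in the frame of board_place between -0.011 and 0.011 m and z of board in the frame of board_place between -0.004 and 0.004 m and angle between board's own z axis and vertical below 0.06 rad and contact force between board and the fingers below 0.05 N and value of joint hatch above 0.1 m), for 0.2 s.
2. the hatch is pressed home and the latch has dropped behind its pin (contact force between hatch and latch above 5 N and value of joint latch below 0.06 rad), for 0.2 s.
At the end, for the whole second after the job is handed in: The board lies at rest flat on the glass within the border (origin within 11 mm of the centre in x and y, 4 mm in height, tilt under 0.06 rad); the hatch, let go, stays shut and still: the latch is down (under 0.06 rad) and holds the hatch's pin against the sprung bar with more than 5 N (all of step 2 and x of board in the frame of board_place between -0.011 and 0.011 m and y of board in the frame of board_place between -0.011 and 0.011 m and z of board in the frame of board_place between -0.004 and 0.004 m and angle between board's own z axis and vertical below 0.06 rad and velocity of joint hatch between -0.01 and 0.01 m/s and linear speed of board below 0.02 m/s); the robot touches nothing.
It fails at once if the hatch is driven against the sprung bar with more than 22 N (contact force between hatch and closing_bar above 22 N).
It fails at once if the hatch is slammed (moved shut faster than 0.3 m/s) (velocity of joint hatch below -0.3 m/s).
It fails at once if the board is dropped or thrown (moves faster than 0.45 m/s without being held) (linear speed of board above 0.45 m/s and contact force between board and the fingers below 0.05 N).
It fails at once if another thing on the bench is moved more than 15 mm (distance of any of bare_board, solder_spool, flux_bottle, parts_tin, screwdriver, pliers, magnifier from where it was at the start of the episode above 0.015 m).
It also fails if it takes over 67 s, if anything falls off the work surface, if the arm or the gripper's body presses on something with over 40 N, if the wrist force passes 120 N, or if a joint passes its speed limit or range.

## Working session

There is one attempt and no reset: what is moved stays moved. The work goes in short steps, Python scripts to look and compute and a tool call to move; the robot and the scene stay as the last step left them, time stands still between calls to the robot, and variables do not carry over. Pictures are saved under pics/ and viewed, and the job is handed in when it is done.

Besides the shell and the picture viewer there is one more tool, called after "Emit:" as name(argument=value, ...), one argument or row to a line, values as JSON. carry_out: Moves the arm, as the interface text tells. Its arguments: {"type":"object","properties":{"targets":{"type":"array"},"squeeze":{"type":"number"}},"required":["targets"]}

```bash
ls; mkdir -p pics; cat > h.py <<'E'
import numpy as np, cv2
from station import arm
def save(img,n): cv2.imwrite('pics/'+n+'.png',cv2.cvtColor(img,cv2.COLOR_RGB2BGR))
def deproj(cam,px,depth=None,z=None,M=None):
    M=M or arm.camera_model(cam);K=np.array(M['camera_matrix']);T=np.array(M['world_from_camera'])
    r=np.linalg.inv(K)@np.array([px[1],px[0],1.0])
    d=T[:3,:3]@r
    if z is not None: s=(z-T[2,3])/d[2]
    else: s=depth
    return T[:3,3]+s*d
def cloud(cam,D,M=None):
    M=M or arm.camera_model(cam);K=np.array(M['camera_matrix']);T=np.array(M['world_from_camera'])
    v,u=np.mgrid[:480,:640]
    p=np.stack([(u-K[0,2])/K[0,0]*D,(v-K[1,2])/K[1,1]*D,D],-1)
    return p@T[:3,:3].T+T[:3,3]
E
python3 - <<'E'
from h import *
print(arm.get_state(), arm.grip_depth)
for c in ['top','scene','wrist']:
    M=arm.camera_model(c);im,D=arm.grab_frame(c);save(im,c+'0');np.savez('pics/'+c+'0.npz',im=im,D=D,K=M['camera_matrix'],T=M['world_from_camera'])
    print(c,np.round(M['world_from_camera'],3).tolist())
    for q in ['board','board_grip','curing_box','hatch_handle','board_place','well_end','bare_board']:
        print(q,[(np.round(r['point']).tolist(),round(r['conf'],2)) for r in arm.landmark_of(c,q)])
E
```

```text
pics
{'t': 0.0, 'q': array([-8.24883045e-01,  3.59413787e-01,  1.10762799e-02, -3.30132958e-04,
       -1.22408338e+00, -2.88117865e-01]), 'qd': array([-0.00105878, -0.0004984 , -0.00017341, -0.00181344, -0.00047129,
       -0.00045742]), 'joint_efforts': array([ 7.18160645e-04, -5.82719135e+01,  2.93056458e+01,  6.99729368e+00,
        6.92753209e-03, -1.71849083e-04]), 'eef_pos': array([ 0.29826229, -0.60532889,  0.40371622]), 'ee_rot': array([ 3.13994687e+00, -1.64104508e-04, -2.68390954e+00]), 'force': array([-0.93155578, -0.5442701 , -0.28337251]), 'moment': array([-0.0458571 ,  0.04453068, -0.04016823]), 'width': 0.08743579776262006} 0.1593
top [[0.015, -0.987, 0.158, 0.364], [-1.0, -0.015, 0.004, 0.062], [-0.002, -0.158, -0.987, 1.411], [0.0, 0.0, 0.0, 1.0]]
board [([282.0, 212.0], 0.9), ([235.0, 242.0], 0.9), ([287.0, 158.0], 0.7)]
board_grip [([286.0, 156.0], 0.97), ([233.0, 239.0], 0.89), ([283.0, 209.0], 0.79)]
curing_box [([258.0, 337.0], 0.74)]
hatch_handle [([258.0, 311.0], 0.74)]
board_place [([251.0, 365.0], 0.88), ([216.0, 432.0], 0.27)]
well_end [([239.0, 404.0], 0.6)]
bare_board [([280.0, 440.0], 0.61), ([333.0, 467.0], 0.31)]
scene [[-0.46, 0.748, -0.479, 1.272], [0.888, 0.389, -0.245, 0.418], [0.003, -0.538, -0.843, 1.341], [0.0, 0.0, 0.0, 1.0]]
board [([278.0, 415.0], 0.95), ([303.0, 373.0], 0.84), ([300.0, 468.0], 0.67), ([243.0, 193.0], 0.52), ([224.0, 241.0], 0.16)]
board_grip [([297.0, 374.0], 0.97), ([293.0, 470.0], 0.86), ([276.0, 418.0], 0.71)]
curing_box [([250.0, 293.0], 0.72)]
hatch_handle [([233.0, 320.0], 0.89)]
board_place [([235.0, 270.0], 0.71)]
well_end [([226.0, 241.0], 0.94), ([247.0, 291.0], 0.55), ([244.0, 191.0], 0.3)]
bare_board [([202.0, 224.0], 0.84)]
wrist [[-0.442, 0.858, 0.262, 0.228], [0.897, 0.423, 0.129, -0.641], [-0.0, 0.292, -0.957, 0.384], [0.0, 0.0, 0.0, 1.0]]
board []
board_grip []
curing_box []
hatch_handle []
board_place []
well_end []
bare_board []
```

View pics/top0.png

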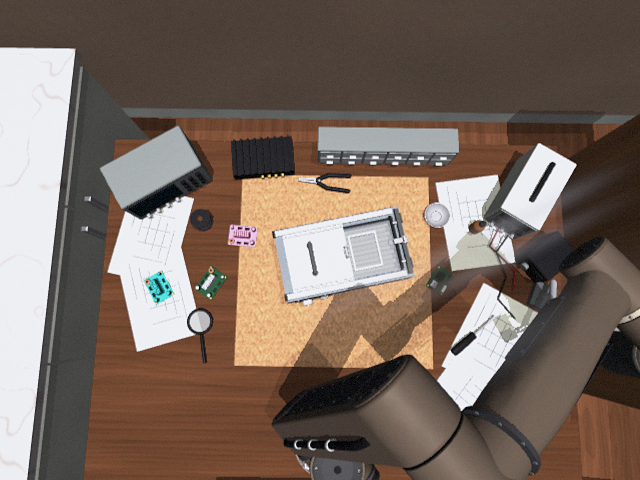

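View pics/scene0.png

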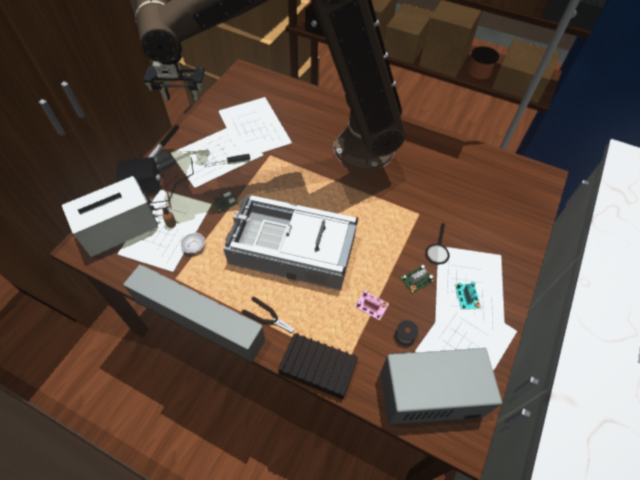

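The top view shows the green heat-sink board at about (282,212), between the pink look-alike at (235,242) and the turquoise one at (287,158). The box is at (258,340), with its well on the right, at the -world y side.

```bash
python3 - <<'E'
from h import *
d=np.load('pics/top0.npz');im,D=d['im'],d['D'];M=dict(camera_matrix=d['K'],world_from_camera=d['T'])
P=cloud('top',D,M)
for n,c in dict(board=(282,212),handle=(258,311),place=(251,365),wellend=(239,402)).items(): print(n,P[c].round(3))
save(cv2.resize(im[200:370,140:440],None,fx=2.6,fy=2.6,interpolation=cv2.INTER_CUBIC),'topz')
# box top z band
reg=np.zeros((480,640),bool);reg[190:310,260:425]=1
m=reg&(P[...,2]>0.09)&(P[...,2]<0.13)
pts=P[m][:,:2]; r=cv2.minAreaRect(pts.astype(np.float32));print(r, len(pts))
# board green
hsv=cv2.cvtColor(im,cv2.COLOR_RGB2HSV)
sub=(slice(260,305),slice(190,232))
g=(P[...,2]>0.002)&(P[...,2]<0.08);mm=np.zeros_like(g);mm[sub]=1
q=P[g&mm]; 
# heatsink
hs=P[mm&(P[...,2]>0.028)];print(len(hs),hs.mean(0),cv2.minAreaRect(hs[:,:2].astype(np.float32)))
q=P[mm&(hsv[...,0]>45)&(hsv[...,0]<95)&(hsv[...,1]>60)]
print(len(q),cv2.minAreaRect(q[:,:2].astype(np.float32)), np.median(q[:,2]))
E
```

```text
board [0.466 0.384 0.033]
handle [0.531 0.074 0.15 ]
place [ 0.568 -0.094  0.054]
wellend [ 0.593 -0.194  0.136]
((0.5525426864624023, -0.021425917744636536), (0.22221924364566803, 0.39392024278640747), 12.419669151306152) 6745
104 [0.45765841 0.37264026 0.1308094 ] ((0.40284451842308044, 0.24627630412578583), (0.3716145157814026, 0.05912940204143524), 69.13709259033203)
301 ((0.4015805423259735, 0.2558167576789856), (0.382933646440506, 0.09482289105653763), 65.1971206665039) 0.0037802852771458006
```

View pics/topz.png

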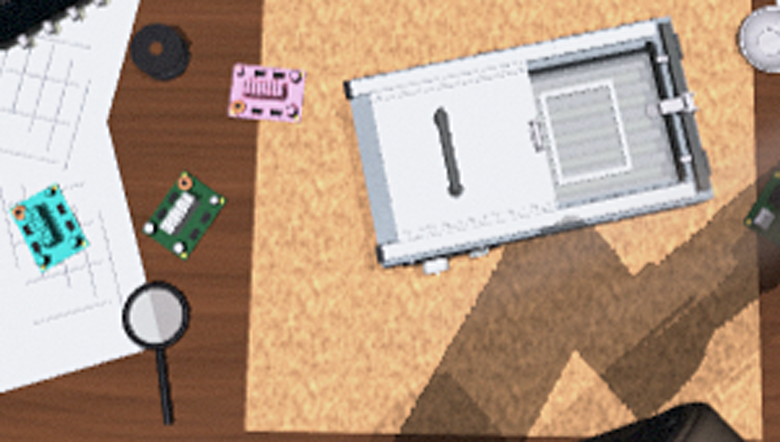

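Emit:
carry_out(
  targets=[
    [[0,0,0,-0.5,0.38,0,1],[0,0,0,-1,0.76,0,1],[0,0,0,-1,0.76,0,1],[0,0,0,-1,0.76,0,1],[0,0,0,-1,0.76,0,1],[0,0,0,-1,0.76,0,1],[0,0,0,-1,0.76,0,1],[0,0,0,-1,0.76,0,1],[0,0,0,-1,0.76,0,1],[0,0,0,-1,0.76,0,1],[0,0,0,-1,0.76,0,1],[0,0,0,-1,0.76,0,1],[0,0,0,-1,0.76,0,1],[0,0,0,-1,0.76,0,1],[0,0,0,-1,0.76,0,1],[0,0,0,-1,0.76,0,1],[0,0,0,-1,0.76,0,1],[0,0,0,-1,0.76,0,1],[0,0,0,-0.5,0.38,0,1],[0,0,0,0,0,0,1]],
  ],
)

```text
t: 3.7
eef_pos: [0.5509, -0.0988, 0.4046]
ee_rot: [3.142, -0.0, -2.682]
force: [-0.4, -0.2, -0.7]
width: 0.0877
```

```bash
cat >> h.py <<'E'
def shot(c,n):
    M=arm.camera_model(c);im,D=arm.grab_frame(c);save(im,n);np.savez('pics/'+n+'.npz',im=im,D=D,K=M['camera_matrix'],T=M['world_from_camera'])
def load(n):
    d=np.load('pics/'+n+'.npz');return d['im'],d['D'],dict(camera_matrix=d['K'],world_from_camera=d['T'])
def lm(c,qs):
    for q in qs: print(q,[(np.round(r['point'],1).tolist(),round(r['conf'],2)) for r in arm.landmark_of(c,q)])
def st():
    s=arm.get_state();print(round(s['t'],2),s['eef_pos'].round(4),np.degrees(s['ee_rot']).round(2),'q',s['q'].round(2),'F',s['force'].round(2),'w',round(s['width'],4))
E
python3 - <<'E'
from h import *
st();shot('wrist','w1');lm('wrist',['board_place','hatch_handle','well_end','curing_box']);st()
E
```

```text
3.7 [ 0.5509 -0.0988  0.4046] [ 180.     -0.   -153.68] q [ 0.17  0.17 -0.25 -0.   -1.16 -1.28] F [-0.37 -0.22 -0.73] w 0.0877
board_place [([243.0, 316.2], 0.72)]
hatch_handle []
well_end [([228.3, 201.0], 0.63)]
curing_box [([243.0, 389.2], 0.9)]
3.95 [ 0.5504 -0.1005  0.4047] [-180.      0.   -153.82] q [ 0.17  0.17 -0.25 -0.   -1.16 -1.28] F [ 0.42 -0.14  0.22] w 0.0877
```

View pics/w1.png

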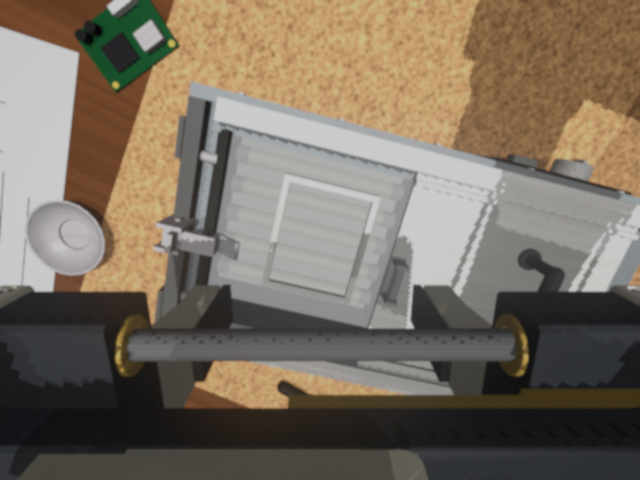

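The wrist view shows the well and the white border. The border's corners are at about (285,176), (381,198), (348,302) and (268,283), the latch is at (210,240), and one handle post is at (540,265).

```bash
python3 - <<'E'
from h import *
im,D,M=load('w1');P=cloud('',D,M)
reg=np.zeros((480,640),bool);reg[150:325,230:400]=1
z=P[...,2]
g=reg&(z<0.07)&(z>0.045)
print(np.percentile(z[g],[5,25,50,75,95]))
gray=im.mean(2);b=reg&(z>0.045)&(z<0.07)&(gray>205)
save((b*255).astype(np.uint8)[...,None].repeat(3,2),'border')
n,l,s,c=cv2.connectedComponentsWithStats(b.astype(np.uint8));i=1+s[1:,4].argmax();print(s[i])
Q=np.array([deproj('',p,z=0.060,M=M) for p in np.argwhere(l==i)])
print(cv2.minAreaRect(Q[:,:2].astype(np.float32)))
# well rim corners at depth
glass=reg&(abs(z-0.054)<0.008)
print(cv2.minAreaRect(P[glass][:,:2].astype(np.float32)))
deck=np.zeros_like(reg);deck[80:380,160:640]=1
# tracks top z ~.116
t=deck&(abs(z-0.116)<0.004);print(t.sum(),cv2.minAreaRect(P[t][:,:2].astype(np.float32)))
for px in [(228,201),(240,228),(176,285),(198,381),(302,348),(283,268),(172,415),(260,545),(80,195),(240,185),(210,450)]: print(px,P[px].round(4))
E
```

```text
[0.05226413 0.0530146  0.05355494 0.05422217 0.05971739]Traceback (most recent call last):
  File "<stdin>", line 9, in <module>
ValueError: attempt to get argmax of an empty sequence
```

View pics/border.png

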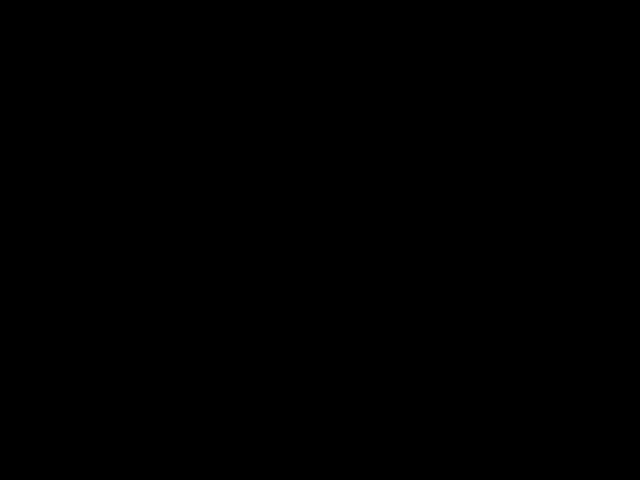

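Depth separates the border from the glass (0.060 against 0.0535), so I'll use that instead of brightness.

```bash
python3 - <<'E'
from h import *
im,D,M=load('w1');P=cloud('',D,M);z=P[...,2]
reg=np.zeros((480,640),bool);reg[165:312,255:392]=1
b=reg&(z>0.0570)&(z<0.0635)
n,l,s,c=cv2.connectedComponentsWithStats(b.astype(np.uint8));i=1+s[1:,4].argmax();print(s[i])
b=l==i
Q=np.array([deproj('',p,z=0.060,M=M) for p in np.argwhere(b)])
print('border',cv2.minAreaRect(Q[:,:2].astype(np.float32)))
o=im.copy();o[b]=(255,0,0);save(o,'border1')
box=np.zeros_like(reg);box[80:395,150:640]=1
t=box&(abs(z-0.116)<0.003)
print(t.sum(),cv2.minAreaRect(P[t][:,:2].astype(np.float32)))
for px in [(228,201),(240,228),(176,285),(198,381),(302,348),(283,268),(172,415),(260,545),(240,185),(210,450)]: print(px,P[px].round(4))
# fit with top: tracks & handle
im,D,M=load('top0');P=cloud('',D,M);z=P[...,2];reg=np.zeros((480,640),bool);reg[190:310,260:425]=1
h=reg&(z>0.136)&(z<0.16)
n,l,s,c=cv2.connectedComponentsWithStats(h.astype(np.uint8),connectivity=8)
for i in range(1,n):
  if s[i,4]>10: print(s[i],P[l==i].mean(0).round(4),cv2.minAreaRect(P[l==i][:,:2].astype(np.float32)))
E
```

```text
[ 262  173  119  131 2588]
border ((0.5701736807823181, -0.09293290972709656), (0.11207633465528488, 0.08983486890792847), 12.613279342651367)
16371 ((0.558067262172699, -0.03509317338466644), (0.20874521136283875, 0.3642275035381317), 12.555810928344727)
(228, 201) [ 0.5916 -0.1902  0.0997]
(240, 228) [ 0.5804 -0.1632  0.1276]
(176, 285) [ 0.5281 -0.1474  0.0599]
(198, 381) [ 0.5077 -0.0588  0.0541]
(302, 348) [ 0.6141 -0.0384  0.0592]
(283, 268) [ 0.6306 -0.1189  0.0597]
(172, 415) [ 0.474  -0.0553  0.0994]
(260, 545) [0.4884 0.0758 0.1067]
(240, 185) [ 0.5917 -0.1907  0.1344]
(210, 450) [ 0.4874 -0.018   0.1085]
[401 235   8   9  30] [ 0.5919 -0.1988  0.1418] ((0.5923271179199219, -0.2009263038635254), (0.02047598548233509, 0.017209095880389214), 11.856243133544922)
[394 238   8   5  16] [ 0.5872 -0.1801  0.1377] ((0.5895146727561951, -0.1792982667684555), (0.012118658050894737, 0.021511007100343704), 3.414536952972412)
[308 242   9  32 129] [0.5318 0.071  0.1485] ((0.5323925614356995, 0.07106734067201614), (0.09227973967790604, 0.011411171406507492), 12.20627212524414)
```

View pics/border1.png

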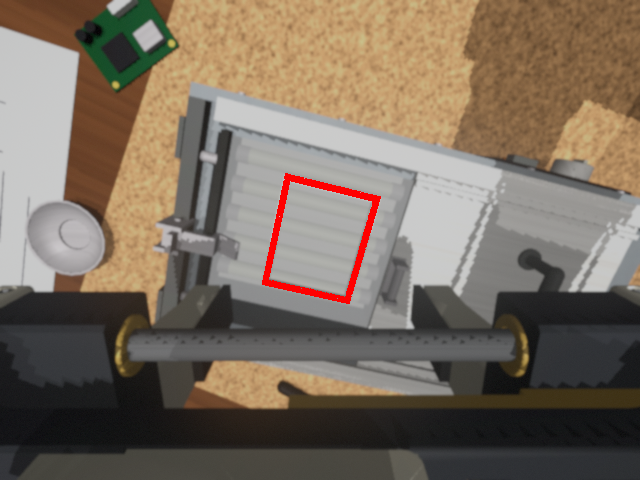

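```bash
cat >> h.py <<'E'
YAW=np.radians(12.6)
R2=np.array([[np.cos(YAW),-np.sin(YAW)],[np.sin(YAW),np.cos(YAW)]])
C0=np.array([0.5702,-0.0929])
O0=C0-R2@np.array([0,-0.082])
def tobox(p): p=np.array(p,float);q=p.copy();q[...,:2]=(p[...,:2]-O0)@R2;return q
def toworld(p): p=np.array(p,float);q=p.copy();q[...,:2]=p[...,:2]@R2.T+O0;return q
E
python3 - <<'E'
from h import *
print(O0)
for n in ['w1','top0','scene0']:
    im,D,M=load(n);B=tobox(cloud('',D,M));ok=(D>0)
    print(n)
    for y in np.arange(-.215,-.13,.005):
        m=ok&(abs(B[...,1]-y)<.003)&(abs(B[...,0])<.035)&(B[...,2]>.116)&(B[...,2]<.17)
        if m.sum(): b=B[m];print(round(y,3),m.sum(),'x',b[:,0].min().round(3),b[:,0].max().round(3),'z',b[:,2].min().round(4),np.percentile(b[:,2],[50,90,100]).round(4))
    m=ok&(B[...,2]>.136)&(B[...,2]<.16)&(abs(B[...,0])<.06)&(B[...,1]>0.03)&(B[...,1]<.13)
    if m.sum(): print('handle',B[m].mean(0),B[m].min(0),B[m].max(0))
    m=ok&(abs(B[...,2]-.1085)<.003)&(abs(B[...,0])<.06)
    if m.sum(): print('hatchfront',np.percentile(B[m][:,1],[0.2,1,5]))
    m=ok&(B[...,2]<.15)&(abs(B[...,0])<.06)&(B[...,2]>.114)&(B[...,1]>-.1)&(B[...,1]<.03)
    if m.sum(): print('pin',B[m].mean(0),B[m].min(0),B[m].max(0))
E
```

```text
[ 0.55231225 -0.01287483]
w1
-0.205 26 x -0.01 0.01 z 0.1185 [0.1346 0.1387 0.1391]
-0.2 241 x -0.035 0.035 z 0.116 [0.1342 0.1388 0.1399]
-0.195 258 x -0.035 0.035 z 0.116 [0.1331 0.1384 0.1398]
-0.19 471 x -0.035 0.035 z 0.116 [0.1382 0.1466 0.1476]
-0.185 397 x -0.033 0.033 z 0.116 [0.1347 0.1421 0.1473]
-0.18 165 x -0.007 0.007 z 0.129 [0.1344 0.1351 0.1359]
-0.175 168 x -0.007 0.007 z 0.1289 [0.1345 0.1352 0.1366]
-0.17 167 x -0.007 0.008 z 0.1286 [0.1342 0.1352 0.1366]
-0.165 182 x -0.007 0.008 z 0.1196 [0.1344 0.1353 0.1359]
-0.16 220 x -0.007 0.008 z 0.119 [0.1263 0.1349 0.1359]
-0.155 135 x -0.007 0.008 z 0.1223 [0.1258 0.1274 0.1285]
-0.15 143 x -0.007 0.008 z 0.125 [0.1288 0.1302 0.1312]
-0.145 117 x -0.007 0.007 z 0.127 [0.1307 0.1319 0.1328]
handle [-0.03847089  0.08260813  0.14568678] [-0.04755225  0.07842813  0.13624936] [-0.02699235  0.090215    0.15046297]
hatchfront [-0.18809404 -0.18776587 -0.02445939]
pin [-0.00076701 -0.01943765  0.12401831] [-0.01700476 -0.02379609  0.11413935] [ 0.01752587 -0.01304327  0.12853312]
top0
-0.205 1 x 0.007 0.007 z 0.1301 [0.1301 0.
[... 1218 characters left out ...]
z 0.1335 [0.1347 0.1374 0.1381]
-0.175 10 x -0.034 0.01 z 0.1166 [0.1362 0.1386 0.1425]
-0.17 10 x -0.005 0.025 z 0.1169 [0.1338 0.1366 0.1378]
-0.165 12 x -0.007 0.01 z 0.1211 [0.1332 0.136  0.1398]
-0.16 13 x -0.006 0.01 z 0.1211 [0.1276 0.1391 0.14  ]
-0.155 5 x -0.002 0.008 z 0.1278 [0.1289 0.1343 0.137 ]
-0.15 7 x -0.001 0.008 z 0.1287 [0.1338 0.136  0.137 ]
-0.145 8 x -0.006 0.009 z 0.1283 [0.1325 0.1351 0.1365]
handle [0.00696478 0.08625961 0.14999915] [-0.0429256   0.07956864  0.13677658] [0.0505132  0.09206332 0.15664756]
hatchfront [-0.9480044  -0.94171389 -0.49441347]
pin [ 0.00227299 -0.00435049  0.12021223] [-0.05801257 -0.0231744   0.11402644] [0.05809622 0.02969253 0.13496422]
```

Emit:
carry_out(
  targets=[
    [[0,0,0,-0.15,0.5,0,1],[0,0,0,-0.29,1,0,1],[0,0,0,-0.29,1,0,1],[0,0,0,-0.29,1,0,1],[0,0,0,-0.29,1,0,1],[0,0,0,-0.29,1,0,1],[0,0,0,-0.29,1,0,1],[0,0,0,-0.29,1,0,1],[0,0,0,-0.29,1,0,1],[0,0,0,-0.29,1,0,1],[0,0,0,-0.29,1,0,1],[0,0,0,-0.29,1,0,1],[0,0,0,-0.29,1,0,1],[0,0,0,-0.29,1,0,1],[0,0,0,-0.29,1,0,1],[0,0,0,-0.29,1,0,1],[0,0,0,-0.29,1,0,1],[0,0,0,-0.29,1,0,1],[0,0,0,-0.29,1,0,1],[0,0,0,-0.1,0.4,0,1]],
  ],
)

```text
t: 6.45
eef_pos: [0.4643, 0.3863, 0.4043]
ee_rot: [-3.141, -0.0, -2.683]
force: [0.2, -0.3, 0.0]
width: 0.0874
```

Emit:
carry_out(
  targets=[
    [[0,0,-1,0,0,0,1],[0,0,-1,0,0,0,1],[0,0,-1,0,0,0,1],[0,0,-1,0,0,0,1],[0,0,-1,0,0,0,1],[0,0,-1,0,0,0,1],[0,0,-1,0,0,0,1],[0,0,-1,0,0,0,1],[0,0,-1,0,0,0,1],[0,0,-1,0,0,0,1],[0,0,-1,0,0,0,1],[0,0,-1,0,0,0,1],[0,0,-1,0,0,0,1],[0,0,-1,0,0,0,1],[0,0,-0.8,0,0,0,1],[0,0,0,0,0,0,1]],
  ],
)

```text
t: 8.45
eef_pos: [0.4647, 0.3845, 0.4046]
ee_rot: [3.141, -0.0, -0.618]
force: [-0.5, -0.5, -0.9]
width: 0.0879
```

```bash
python3 - <<'E'
from h import *
st();shot('wrist','w2');lm('wrist',['board','board_grip']);st()
E
```

```text
8.45 [0.4647 0.3845 0.4046] [179.99  -0.   -35.43] q [ 1.01  0.24 -0.15  0.   -1.18 -0.06] F [-0.48 -0.49 -0.91] w 0.0879
board [([25.3, 300.0], 0.94), ([210.2, 309.1], 0.78)]
board_grip [([18.5, 296.0], 0.88), ([218.6, 310.9], 0.56)]
8.6 [0.4647 0.3845 0.4046] [179.99   0.   -35.51] q [ 1.01  0.24 -0.15 -0.   -1.18 -0.06] F [-0.45 -0.47 -1.15] w 0.088
```

View pics/w2.png

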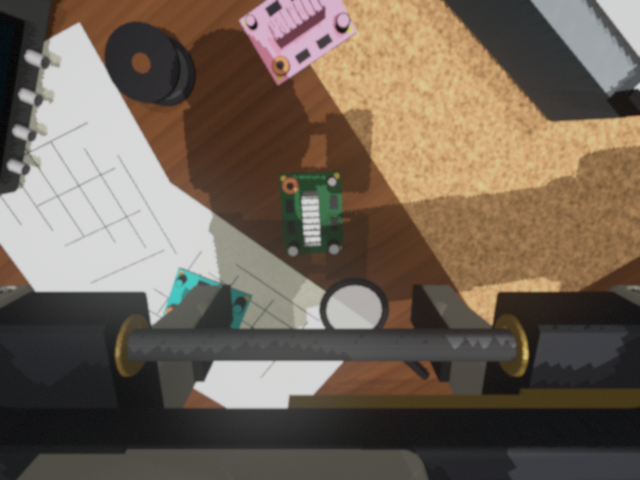

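The board lies at about (213,311) and its heat sink spans roughly (195–247, 303–320). The magnifier is clear of the jaws at (305,355).

```bash
python3 - <<'E'
from h import *
im,D,M=load('w2');P=cloud('',D,M);z=P[...,2]
reg=np.zeros((480,640),bool);reg[165:262,270:352]=1
h=reg&(z>0.030)&(z<0.06)
n,l,s,c=cv2.connectedComponentsWithStats(h.astype(np.uint8));i=1+s[1:,4].argmax();h=l==i
q=P[h];print(s[i],np.percentile(z[h],[5,50,95]),q.mean(0),cv2.minAreaRect(q[:,:2].astype(np.float32)))
ev=np.linalg.svd(q[:,:2]-q[:,:2].mean(0),full_matrices=False)[2][0];print('hs axis',np.degrees(np.arctan2(ev[1],ev[0])))
hsv=cv2.cvtColor(im,cv2.COLOR_RGB2HSV)
g=reg&(abs(z-.003)<.0025)&(hsv[...,0]>40)&(hsv[...,0]<90)&(hsv[...,1]>90)
g=cv2.morphologyEx(g.astype(np.uint8),cv2.MORPH_OPEN,np.ones((3,3)))>0
q=P[g];print(g.sum(),np.median(z[g]),cv2.minAreaRect(q[:,:2].astype(np.float32)))
o=im.copy();o[g]=(0,0,255);o[h]=(255,0,0);save(cv2.resize(o[150:280,240:380],None,fx=4,fy=4),'brd')
E
```

```text
[302 195  19  51 808] [0.0351102  0.03775351 0.04242182] [0.46844523 0.3942941  0.03857877] ((0.4679737985134125, 0.3947300314903259), (0.015966501086950302, 0.04886511713266373), 57.38100051879883)
hs axis 147.261845167992
1176 0.0022620062401359498 ((0.4802684783935547, 0.3867679238319397), (0.06294851005077362, 0.05682189762592316), 54.316612243652344)
```

View pics/brd.png

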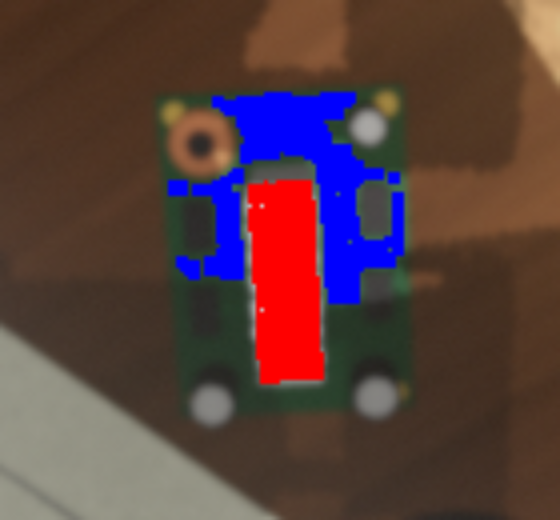

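Emit:
carry_out(
  targets=[
    [[0,0,-0.35,0,0,0,0.4],[0,0,0,-0.11,-0.42,0.5,0.4],[0,0,0,0,0,1,0.4],[0,0,0,0,0,1,0.4],[0,0,0,0,0,1,0.4],[0,0,0,0,0,1,0.4],[0,0,0,0,0,0.5,0.4],[0,0,0,0,0,0,0.4]],
  ],
)

```text
t: 9.6
eef_pos: [0.4679, 0.3949, 0.2784]
ee_rot: [3.139, -0.0, -0.569]
force: [0.2, 0.2, -0.1]
width: 0.0614
```

```bash
python3 - <<'E'
from h import *
st();shot('wrist','w3');st()
im,D,M=load('w3');P=cloud('',D,M);z=P[...,2]
h=(z>0.030)&(z<0.06)&(np.hypot(P[...,0]-.468,P[...,1]-.3947)<.04)
n,l,s,c=cv2.connectedComponentsWithStats(h.astype(np.uint8));i=1+s[1:,4].argmax();h=l==i
q=P[h];print(s[i],np.percentile(z[h],[5,50,95]),cv2.minAreaRect(q[:,:2].astype(np.float32)))
g=(z<0.008)&(np.hypot(P[...,0]-.468,P[...,1]-.3947)<.03);print(np.median(z[g]))
E
```

```text
9.6 [0.4679 0.3949 0.2784] [179.87  -0.   -32.62] q [ 1.02  0.36 -0.29 -0.   -0.92 -0.02] F [ 0.16  0.25 -0.05] w 0.0614
9.65 [0.4682 0.3951 0.2796] [ 1.7998e+02 -2.0000e-02 -3.2590e+01] q [ 1.02  0.36 -0.29  0.   -0.92 -0.02] F [0.42 0.9  0.38] w 0.0617
[ 308  222   25   75 1801] [0.03534846 0.03905533 0.04246235] ((0.4679592251777649, 0.39489439129829407), (0.01568996161222458, 0.048847369849681854), 57.6754150390625)
0.002506791380889939
```

View pics/w3.png

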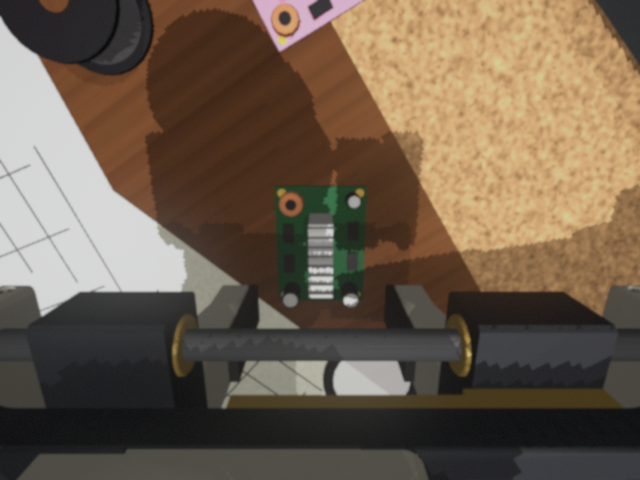

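The board is centred between the jaws, with the heat sink at about (255,321). I'll go down 3.3 units and grip.

Emit:
carry_out(
  targets=[
    [[0,0,0,0,0,0.9,0.4],[0,0,0,0,0,0.9,0.4],[0,0,0,0,0,0.8,0.4],[0,0,0,0,0,0.5,0.4],[0,0,0,0,0,0.22,0.4],[0,0,0,0,0,0,0.4],[0,0,0,0,0,0,-1],[0,0,0,0,0,0,-1],[0,0,0,0,0,0,-1],[0,0,0,0,0,0,-1],[0,0,0,0,0,0,-1],[0,0,0,0,0,0,-1]],
  ],
  squeeze=30,
)

```text
t: 11.15
eef_pos: [0.468, 0.3949, 0.1967]
ee_rot: [-3.141, -0.0, -0.568]
force: [-0.1, 0.8, 0.0]
width: 0.0155
```

Emit:
carry_out(
  targets=[
    [[0,0,0,0,0,-0.3,-1],[0,0,0,0,0,-0.8,-1],[0,0,0,0,0,-1,-1],[0,0,0,0,0,-1,-1],[0,0,0,0,0,-1,-1],[0,0,0,0,0,-1,-1],[0,0,0,0,0,-1,-1],[0,0,0,0,0,-1,-1],[0,0,0,0,0,-0.5,-1],[0,0,0,0,0,0,-1]],
  ],
)

```text
t: 12.4
eef_pos: [0.4679, 0.3948, 0.3873]
ee_rot: [-3.14, 0.0, -0.569]
force: [0.5, 0.1, -2.4]
width: 0.0157
```

```bash
python3 - <<'E'
from h import *
st();shot('wrist','w4')
E
```

```text
12.4 [0.4679 0.3948 0.3873] [-1.7992e+02  1.0000e-02 -3.2570e+01] q [ 1.02  0.27 -0.16 -0.   -1.14 -0.02] F [ 0.53  0.08 -2.36] w 0.0157
```

View pics/w4.png

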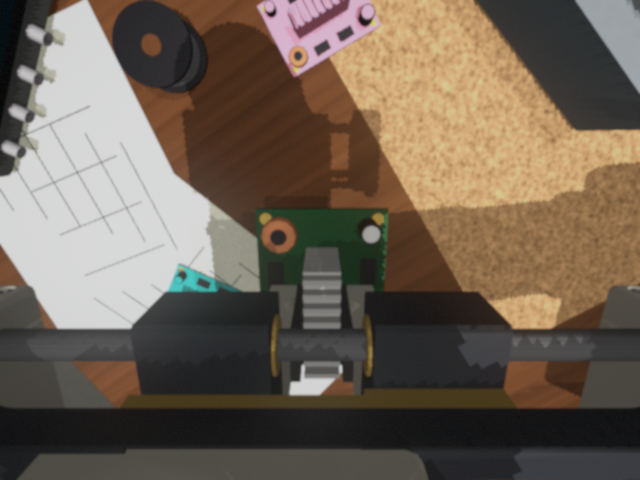

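The board is held level between the pads, its front edge straight across at row 210, and the 2.4 N of weight agrees roughly with its mass. Next I carry it over the well.

Emit:
carry_out(
  targets=[
    [[0,0,0,0.3,0.3,0,-1],[0,0,0,0.7,0.7,0,-1],[0,0,0,0.93,0.95,0,-1],[0,0,0,0.93,0.95,0,-1],[0,0,0,0.93,0.95,0,-1],[0,0,0,0.93,0.95,0,-1],[0,0,0,0.93,0.95,0,-1],[0,0,0,0.93,0.95,0,-1],[0,0,0,0.93,0.95,0,-1],[0,0,0,0.93,0.95,0,-1],[0,0,0,0.93,0.95,0,-1],[0,0,0,0.93,0.95,0,-1],[0,0,0,0.93,0.95,0,-1],[0,0,0,0.93,0.95,0,-1],[0,0,0,0.93,0.95,0,-1],[0,0,0,0.6,0.6,0,-1],[0,0,0,0.2,0.23,0,-1]],
  ],
)

```text
t: 14.58
eef_pos: [0.569, -0.0931, 0.3861]
ee_rot: [3.141, 0.001, -0.571]
force: [-0.1, -0.4, -1.5]
width: 0.0162
```

Emit:
carry_out(
  targets=[
    [[0,0,-0.5,0,0,0,-1],[0,0,-1,0,0,0,-1],[0,0,-1,0,0,0,-1],[0,0,-1,0,0,0,-1],[0,0,-1,0,0,0,-1],[0,0,-0.8,0,0,0,-1],[0,0,-0.35,0,0,0,-1],[0,0,0,0,0,0,-1]],
  ],
)

```text
t: 15.58
eef_pos: [0.5692, -0.091, 0.3865]
ee_rot: [-3.141, 0.0, 0.22]
force: [0.8, 0.3, -2.7]
width: 0.016
```

```bash
python3 - <<'E'
from h import *
st();shot('wrist','w5')
E
```

```text
15.57 [ 0.5692 -0.091   0.3865] [-1.7999e+02  2.0000e-02  1.2610e+01] q [ 0.18  0.21 -0.24 -0.   -1.12  1.61] F [ 0.81  0.3  -2.73] w 0.016
```

View pics/w5.png

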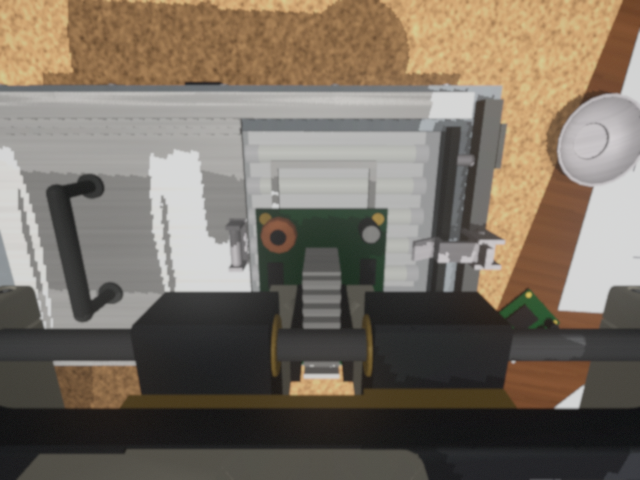

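```bash
python3 - <<'E'
from h import *
im,D,M=load('w5');B=tobox(cloud('',D,M))
for px in [(213,270),(213,320),(213,380),(240,262),(240,383),(280,320)]: print(px,B[px].round(4))
b=B[205:290,240:400];m=(abs(b[...,2]-(0.387-.1593-.037+.003))<.004);q=b[m];print(q.min(0),q.max(0),np.median(q[:,2]))
m=(B[...,2]>.04)&(B[...,2]<.063)&(B[...,2]>.0568);m[:160]=0;m[209:]=0;m[:,:265]=0;m[:,380:]=0
print(B[m].min(0),B[m].max(0))
for y0,y1 in [(400,440)]:
    pass
L=B[225:275,410:505].reshape(-1,3);L=L[(L[:,2]>.116)&(L[:,2]<.16)]
for y in np.arange(-.2,-.13,.01):
    k=L[abs(L[:,1]-y)<.005]
    if len(k): print(round(y,3),k[:,2].max().round(4),np.percentile(k[:,2],95).round(4))
H=B[170:320,40:130].reshape(-1,3);H=H[(H[:,2]>.13)&(H[:,2]<.16)];print('handle',H.min(0),H.max(0),H.mean(0))
E
```

```text
(213, 270) [ 0.0407 -0.055   0.1918]
(213, 320) [ 0.0408 -0.0799  0.1926]
(213, 380) [ 0.0411 -0.1095  0.1935]
(240, 262) [ 0.0289 -0.0516  0.1993]
(240, 383) [ 0.0267 -0.1119  0.1922]
(280, 320) [ 0.0216 -0.08    0.2318]
[-0.00086631 -0.11372954  0.18971917] [ 0.04328049 -0.04746021  0.19769468] 0.19217277294412377
[ 0.01707547 -0.12736854  0.05686549] [ 0.05663504 -0.03726271  0.06168992]
-0.2 0.1397 0.1389
-0.19 0.1479 0.1467
-0.18 0.1397 0.1355
-0.17 0.1361 0.1353
-0.16 0.136 0.1348
-0.15 0.1324 0.1315
-0.14 0.1323 0.1314
handle [-0.0449694   0.07819686  0.13000429] [0.0487618  0.09052603 0.15043207] [0.00533684 0.08252426 0.14574384]
```

Emit:
carry_out(
  targets=[
    [[0,0,0,0.04,0,0.4,-1],[0,0,0,0,0,0.8,-1],[0,0,0,0,0,1,-1],[0,0,0,0,0,0.9,-1],[0,0,0,0,0,0.7,-1],[0,0,0,0,0,0.5,-1],[0,0,0,0,0,0.4,-1],[0,0,0,0,0,0.3,-1],[0,0,0,0,0,0.15,-1],[0,0,0,0,0,0,-1]],
  ],
)

```text
t: 16.88
eef_pos: [0.5708, -0.0907, 0.2579]
ee_rot: [3.142, -0.0, 0.22]
force: [1.1, 0.5, -2.4]
width: 0.0155
```

```bash
python3 - <<'E'
from h import *
st();shot('wrist','w6')
im,D,M=load('w6');B=tobox(cloud('',D,M))
for px in [(213,270),(213,320),(213,380)]: print(px,B[px].round(4))
E
```

```text
16.88 [ 0.5708 -0.0907  0.2579] [180.    -0.    12.63] q [ 0.18  0.34 -0.39  0.   -0.84  1.61] F [ 1.09  0.53 -2.35] w 0.0155
(213, 270) [ 0.0425 -0.0551  0.0641]
(213, 320) [ 0.0422 -0.0799  0.0626]
(213, 380) [ 0.0426 -0.1096  0.0642]
```

View pics/w6.png

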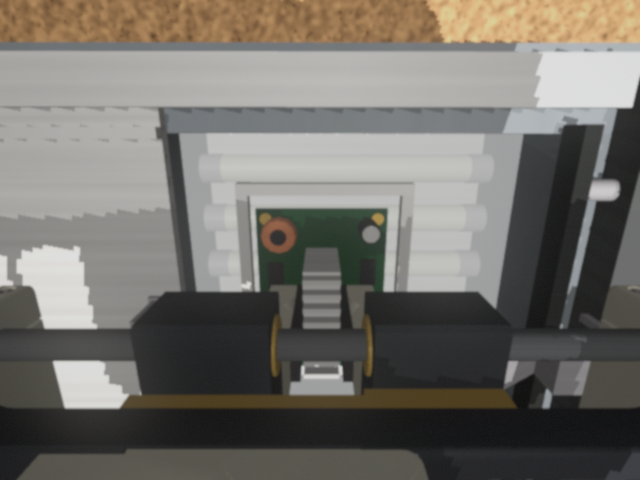

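The board sits inside the border with a gap on each side (border inner edges at columns 250 and 398, board at 256–388), and its underside is about 6 mm above the glass. I'll lower it in small steps.

Emit:
carry_out(
  targets=[
    [[0,0,0,0,0,0.06,-1],[0,0,0,0,0,0.06,-1],[0,0,0,0,0,0.06,-1],[0,0,0,0,0,0.03,-1],[0,0,0,0,0,0,-1],[0,0,0,0,0,0,-1]],
  ],
)

```text
t: 17.68
eef_pos: [0.5708, -0.0907, 0.2527]
ee_rot: [3.142, 0.0, 0.22]
force: [1.2, 0.5, -2.0]
width: 0.0157
```

Emit:
carry_out(
  targets=[
    [[0,0,0,0,0,0.03,-1],[0,0,0,0,0,0,-1],[0,0,0,0,0,0,-1]],
  ],
)

```text
t: 18.05
eef_pos: [0.5708, -0.0907, 0.2519]
ee_rot: [-3.142, 0.0, 0.22]
force: [-0.3, -0.3, -1.9]
width: 0.0161
```

Emit:
carry_out(
  targets=[
    [[0,0,0,0,0,0.03,-1],[0,0,0,0,0,0,-1],[0,0,0,0,0,0,-1]],
  ],
)

```text
t: 18.42
eef_pos: [0.5708, -0.0907, 0.2511]
ee_rot: [-3.142, 0.0, 0.22]
force: [-0.4, 0.1, -2.6]
width: 0.016
```

Emit:
carry_out(
  targets=[
    [[0,0,0,0,0,0.02,-1],[0,0,0,0,0,0,-1],[0,0,0,0,0,0,-1]],
  ],
)

```text
t: 18.8
eef_pos: [0.5708, -0.0906, 0.2507]
ee_rot: [3.142, -0.0, 0.22]
force: [0.3, 0.8, -1.0]
width: 0.0154
```

Emit:
carry_out(
  targets=[
    [[0,0,0,0,0,0.02,-1],[0,0,0,0,0,0,-1],[0,0,0,0,0,0,-1]],
  ],
)

```text
t: 19.18
eef_pos: [0.5708, -0.0906, 0.2507]
ee_rot: [3.141, -0.0, 0.221]
force: [-2.8, 1.1, 5.2]
width: 0.0158
```

The force rose to +5 N, so the board is on the glass. I'll release with a small opening and lift straight up.

Emit:
carry_out(
  targets=[
    [[0,0,0,0,0,0,-0.6],[0,0,0,0,0,0,-0.4],[0,0,0,0,0,0,-0.2],[0,0,0,0,0,0,-0.2],[0,0,0,0,0,-0.2,-0.2],[0,0,0,0,0,-0.5,-0.2],[0,0,0,0,0,-0.8,-0.2],[0,0,0,0,0,-1,-0.2],[0,0,0,0,0,-1,-0.2],[0,0,0,0,0,-1,-0.2],[0,0,0,0,0,-0.8,-0.2],[0,0,0,0,0,0,-0.2]],
  ],
)

```text
t: 20.68
eef_pos: [0.5711, -0.0907, 0.3854]
ee_rot: [3.141, -0.004, 0.221]
force: [0.7, 0.3, -0.6]
width: 0.0349
```

```bash
python3 - <<'E'
from h import *
st();shot('wrist','w7')
im,D,M=load('w7');B=tobox(cloud('',D,M))
b=B[(abs(B[...,2]-.095)<.008)&(abs(B[...,0])<.05)&(abs(B[...,1]+.082)<.03)];print(len(b),cv2.minAreaRect(b[:,:2].astype(np.float32)),b[:,2].max())
H=B[(B[...,2]>.136)&(B[...,2]<.16)&(abs(B[...,0])<.06)&(B[...,1]>.04)&(B[...,1]<.12)];print('handle',len(H), H.mean(0) if len(H) else 0)
E
```

```text
20.68 [ 0.5711 -0.0907  0.3854] [179.96  -0.25  12.64] q [ 0.18  0.21 -0.24  0.   -1.12  1.61] F [ 0.71  0.3  -0.61] w 0.0349
1227 ((0.0005842354148626328, -0.0806475579738617), (0.04921332001686096, 0.015956973657011986), 0.33666250109672546) 0.0976480961579888
handle 3084 [0.00490745 0.08256384 0.14638823]
```

View pics/w7.png

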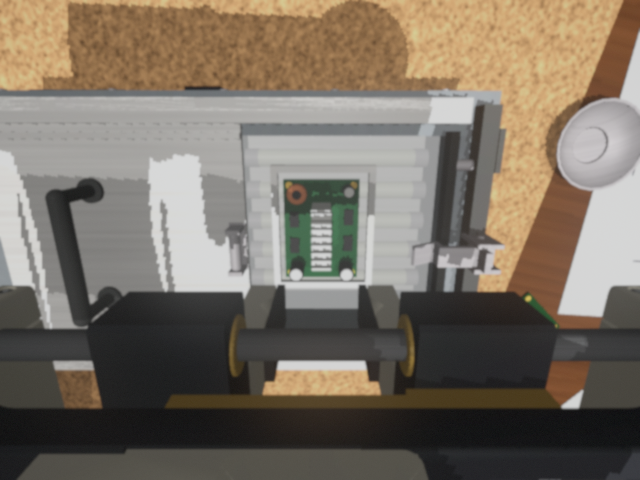

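The board is centred in the border at box (0.001,-0.081), let go, with the hatch open. Next I move to the handle.

Emit:
carry_out(
  targets=[
    [[0,0,0,0,-0.5,0,0.3],[0,0,0,-0.06,-1,0,0.3],[0,0,0,0,-1,0,0.3],[0,0,0,0,-1,0,0.3],[0,0,0,0,-1,0,0.3],[0,0,0,0,-1,0,0.3],[0,0,0,0,-0.8,0,0.3],[0,0,0,0,-0.32,0,0.3],[0,0,0,0,0,0,0.3]],
  ],
)

```text
t: 21.85
eef_pos: [0.5329, 0.071, 0.3823]
ee_rot: [3.141, 0.001, 0.222]
force: [0.7, -0.0, 0.3]
width: 0.057
```

```bash
python3 - <<'E'
from h import *
st();shot('wrist','w8');print(tobox(arm.get_state()['eef_pos']))
im,D,M=load('w8');B=tobox(cloud('',D,M))
H=B[(B[...,2]>.136)&(B[...,2]<.158)&(abs(B[...,0])<.06)&(B[...,1]>.04)&(B[...,1]<.12)];print('handle',len(H), H.mean(0),H.min(0),H.max(0))
E
```

```text
21.85 [0.5329 0.071  0.3823] [1.7999e+02 4.0000e-02 1.2690e+01] q [ 0.5   0.15 -0.32 -0.   -1.1   1.3 ] F [ 0.72 -0.02  0.28] w 0.057
[-0.00064441  0.08562065  0.38235926]
handle 2513 [0.00504232 0.08527308 0.14744902] [-0.04527706  0.07928713  0.14191998] [0.04895338 0.09130495 0.15078778]
```

View pics/w8.png

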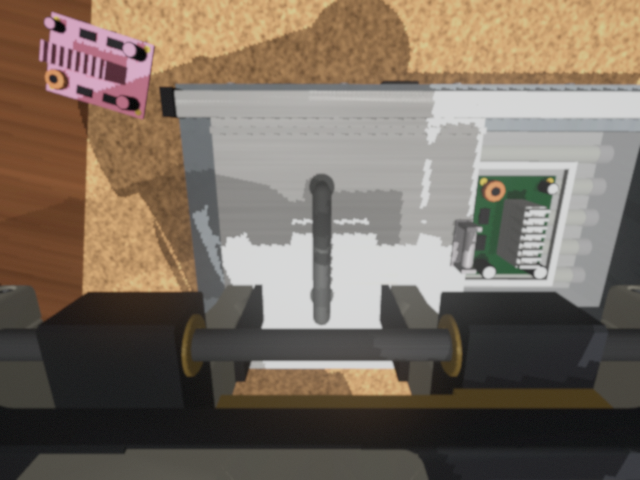

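The handle is centred between the jaws at column 321, so I'll go down 3.2 units and grip it.

Emit:
carry_out(
  targets=[
    [[0,0,0,0,0,0.5,0.3],[0,0,0,0,0,1,0.3],[0,0,0,0,0,0.9,0.3],[0,0,0,0,0,0.6,0.3],[0,0,0,0,0,0.2,0.3],[0,0,0,0,0,0,0.3],[0,0,0,0,0,0,-1],[0,0,0,0,0,0,-1],[0,0,0,0,0,0,-1],[0,0,0,0,0,0,-1],[0,0,0,0,0,0,-1]],
  ],
  squeeze=40,
)

```text
t: 23.28
eef_pos: [0.5331, 0.0705, 0.3027]
ee_rot: [-3.142, -0.0, 0.22]
force: [-0.8, 0.8, 0.3]
width: 0.0125
```

Emit:
carry_out(
  targets=[
    [[0,0,0,0,0.15,0,-1],[0,0,0,0,0.3,0,-1],[0,0,0,0,0.5,0,-1],[0,0,0,0,0.6,0,-1],[0,0,0,0,0.6,0,-1],[0,0,0,0,0.6,0,-1],[0,0,0,0,0.6,0,-1],[0,0,0,0,0.6,0,-1],[0,0,0,0,0.5,0,-1],[0,0,0,0,0.3,0,-1],[0,0,0,0,0.15,0,-1],[0,0,0,0,0,0,-1]],
  ],
)

```text
t: 24.78
eef_pos: [0.5599, -0.0495, 0.3027]
ee_rot: [3.141, 0.0, 0.22]
force: [-0.6, -2.7, 2.5]
width: 0.0106
```

```bash
cat >> h.py <<'E'
def hf():
    s=arm.get_state();b=tobox(s['eef_pos']);f=s['force'][:2]@R2
    print(round(s['t'],2),'box tcp',b.round(4),'Fbox',f.round(2),s['force'][2].round(2),'w',round(s['width'],4))
E
python3 - <<'E'
from h import *
hf();shot('wrist','w9')
E
```

```text
24.77 box tcp [-0.0006 -0.0375  0.3027] Fbox [-1.14 -2.56] 2.45 w 0.0106
```

View pics/w9.png

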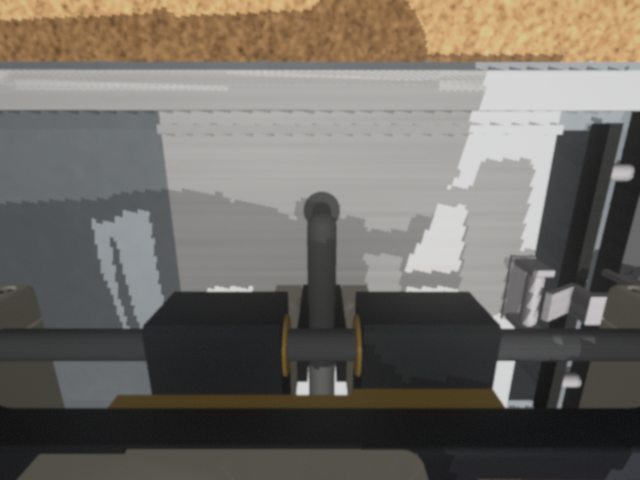

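The hatch is at about 0.032 open, with its pin block at (515,285) just short of the latch hook at (550,300). From here I go slowly and watch the force.

Emit:
carry_out(
  targets=[
    [[0,0,0,0,0.1,0,-1],[0,0,0,0,0.1,0,-1],[0,0,0,0,0.1,0,-1],[0,0,0,0,0.1,0,-1]],
  ],
)

```text
t: 25.32
eef_pos: [0.5619, -0.0585, 0.3027]
ee_rot: [-3.141, 0.0, 0.22]
force: [-5.5, 5.6, 7.4]
width: 0.0109
```

Emit:
carry_out(
  targets=[
    [[0,0,0,0,0.1,0,-1],[0,0,0,0,0.1,0,-1],[0,0,0,0,0.1,0,-1]],
  ],
)

```text
t: 25.7
eef_pos: [0.5634, -0.0653, 0.3027]
ee_rot: [-3.14, -0.0, 0.22]
force: [-6.1, 9.4, 7.5]
width: 0.0108
```

```bash
python3 - <<'E'
from h import *
hf()
E
```

```text
25.7 box tcp [-0.0006 -0.0536  0.3027] Fbox [-3.87 10.49] 7.48 w 0.0108
```

Emit:
carry_out(
  targets=[
    [[0,0,0,0,0,0,-1],[0,0,0,0,0,0,-1]],
  ],
)

```text
t: 25.95
eef_pos: [0.5635, -0.0655, 0.3027]
ee_rot: [-3.14, -0.0, 0.221]
force: [-4.2, 6.6, 6.5]
width: 0.0106
```

```bash
python3 - <<'E'
from h import *
hf();shot('wrist','w10');shot('scene','s10')
im,_,_=load('s10');save(cv2.resize(im[180:290,210:370],None,fx=4.5,fy=4.5,interpolation=cv2.INTER_CUBIC),'s10z')
E
```

```text
25.95 box tcp [-0.0005 -0.0538  0.3027] Fbox [-2.65  7.33] 6.46 w 0.0106
```

View pics/w10.png

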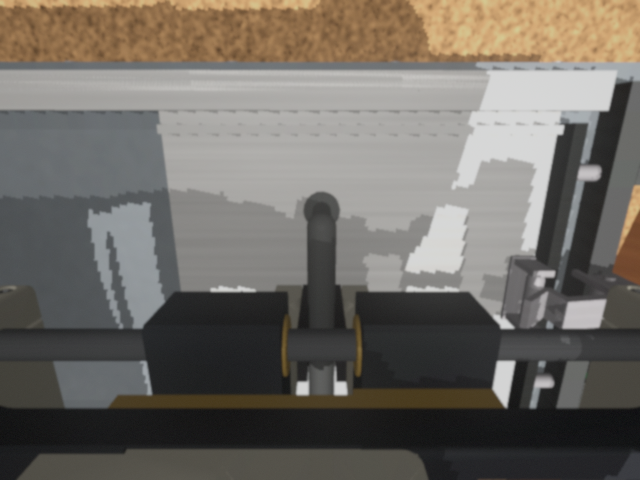

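View pics/s10z.png

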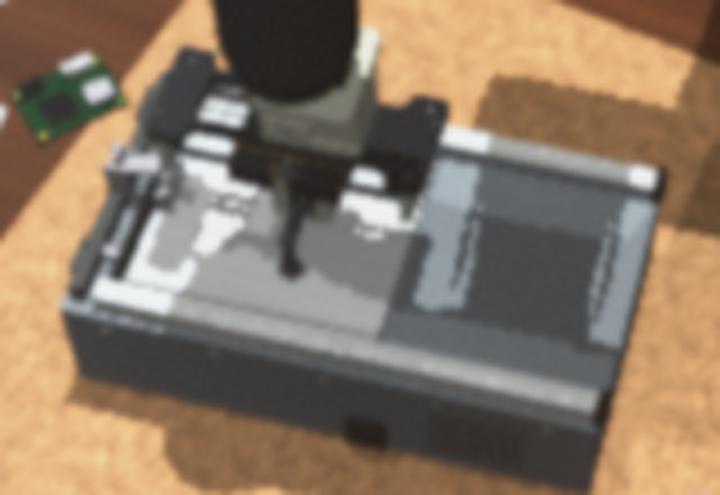

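```bash
python3 - <<'E'
from h import *
im,D,M=load('w10');B=tobox(cloud('',D,M))
for r in [145,160,200]:
    print(r)
    for c in range(525,615,6): print(c,B[r,c].round(4),im[r,c])
E
```

```text
145
525 [ 0.0735 -0.1501  0.1083] [214 214 214]
531 [ 0.0734 -0.1532  0.1077] [214 215 215]
537 [ 0.0735 -0.1558  0.1082] [214 215 214]
543 [ 0.0735 -0.1587  0.108 ] [213 214 214]
549 [ 0.0735 -0.1614  0.1082] [213 214 214]
555 [ 0.0732 -0.1691  0.1005] [136 137 137]
561 [ 0.0734 -0.1684  0.1061] [53 53 52]
567 [ 0.0735 -0.1686  0.1102] [52 51 51]
573 [ 0.0736 -0.1706  0.1113] [67 68 66]
579 [ 0.0736 -0.1732  0.1116] [65 66 65]
585 [ 0.0732 -0.185   0.0988] [144 148 152]
591 [ 0.0732 -0.1874  0.0997] [123 128 131]
597 [ 0.0733 -0.1883  0.1024] [43 43 42]
603 [ 0.0734 -0.188   0.1067] [40 40 40]
609 [ 0.0735 -0.1882  0.11  ] [41 41 40]
160
525 [ 0.0665 -0.1518  0.1072] [208 208 208]
531 [ 0.0666 -0.1539  0.1085] [214 215 214]
537 [ 0.0666 -0.1565  0.109 ] [214 215 214]
543 [ 0.0666 -0.1595  0.1087] [214 214 214]
549 [ 0.0666 -0.1624  0.1087] [213 214 213]
555 [ 0.0662 -0.1691  0.1026] [53 54 53]
561 [ 0.0665 -0.1688  0.1077] [50 50 50]
567 [ 0.0668 -0.1689  0.1117] [51 51 51]
573 [ 0.067  -0.1701  0.114 ] [64 65 65]
579 [ 0.0668 -0.1742  0.1121] [73 75 74]
585 [ 0.0659 -0.1869  0.0985] [129 133 137]
591 [ 0.0661 -0.188   0.101 ] [48 47 46]
597 [ 0.0664 -0.188   0.1049] [42 42 40]
603 [ 0.0666 -0.1876  0.1092] [41 41 41]
609 [ 0.0669 -0.1877  0.1127] [38 39 38]
200
525 [ 0.0472 -0.1549  0.1074] [169 167 165]
531 [ 0.0472 -0.1578  0.1076] [213 213 213]
537 [ 0.0471 -0.161   0.1071] [213 214 214]
543 [ 0.0471 -0.1642  0.1067] [204 205 205]
549 [ 0.0467 -0.1685  0.1048] [51 51 50]
555 [ 0.0474 -0.1689  0.1087] [48 47 47]
561 [ 0.0481 -0.1692  0.1125] [62 63 61]
567 [ 0.048  -0.1726  0.1119] [62 63 61]
573 [ 0.0457 -0.1848  0.0988] [138 143 146]
579 [ 0.0456 -0.1883  0.0982] [127 132 135]
585 [ 0.0465 -0.1873  0.1037] [45 44 42]
591 [ 0.0471 -0.1881  0.1066] [43 42 41]
597 [ 0.0478 -0.1881  0.1105] [42 41 40]
603 [ 0.0484 -0.1881  0.1141] [49 48 46]
609 [ 0.0486 -0.19    0.1153] [106 105 105]
```

The hatch edge is at -0.1635 and the bar's face at -0.169, so there is about 5 mm of free travel left. Contact should come at a TCP box y of about -0.059.

Emit:
carry_out(
  targets=[
    [[0,0,0,0,0.05,0,-1],[0,0,0,0,0.05,0,-1],[0,0,0,0,0.05,0,-1],[0,0,0,0,0,0,-1]],
  ],
)

```text
t: 26.55
eef_pos: [0.5643, -0.0693, 0.3027]
ee_rot: [-3.141, 0.0, 0.221]
force: [-4.4, 5.3, 6.3]
width: 0.0104
```

```bash
python3 - <<'E'
from h import *
hf()
E
```

```text
26.55 box tcp [-0.0006 -0.0577  0.3027] Fbox [-3.19  6.11] 6.28 w 0.0104
```

Emit:
carry_out(
  targets=[
    [[0,0,0,0,0.04,0,-1],[0,0,0,0,0.04,0,-1],[0,0,0,0,0,0,-1]],
  ],
)

```text
t: 26.92
eef_pos: [0.5647, -0.0711, 0.3027]
ee_rot: [-3.14, 0.0, 0.22]
force: [-5.6, 6.2, 6.3]
width: 0.0111
```

```bash
python3 - <<'E'
from h import *
hf()
E
```

```text
26.93 box tcp [-0.0006 -0.0595  0.3027] Fbox [-4.08  7.31] 6.25 w 0.0111
```

Emit:
carry_out(
  targets=[
    [[0,0,0,0,0.04,0,-1],[0,0,0,0,0.04,0,-1],[0,0,0,0,0,0,-1]],
  ],
)

```text
t: 27.3
eef_pos: [0.5651, -0.0728, 0.3027]
ee_rot: [-3.14, 0.0, 0.221]
force: [-6.1, 8.9, 7.7]
width: 0.0106
```

```bash
python3 - <<'E'
from h import *
hf()
E
```

```text
27.3 box tcp [-0.0006 -0.0613  0.3027] Fbox [-3.97 10.03] 7.7 w 0.0106
```

Emit:
carry_out(
  targets=[
    [[0,0,0,0,0.04,0,-1],[0,0,0,0,0.04,0,-1],[0,0,0,0,0,0,-1]],
  ],
)

```text
t: 27.68
eef_pos: [0.5656, -0.0748, 0.3027]
ee_rot: [-3.14, 0.0, 0.221]
force: [-6.2, 9.1, 6.2]
width: 0.0108
```

```bash
python3 - <<'E'
from h import *
hf()
E
```

```text
27.68 box tcp [-0.0006 -0.0633  0.3027] Fbox [-4.02 10.25] 6.19 w 0.0108
```

Emit:
carry_out(
  targets=[
    [[0,0,0,0,0.04,0,-1],[0,0,0,0,0,0,-1]],
  ],
)

```text
t: 27.92
eef_pos: [0.5658, -0.0758, 0.3026]
ee_rot: [-3.14, 0.0, 0.221]
force: [-5.6, 7.4, 6.6]
width: 0.0108
```

```bash
python3 - <<'E'
from h import *
hf()
E
```

```text
27.93 box tcp [-0.0006 -0.0644  0.3026] Fbox [-3.87  8.43] 6.62 w 0.0108
```

Emit:
carry_out(
  targets=[
    [[0,0,0,0,0.03,0,-1],[0,0,0,0,0,0,-1]],
  ],
)

```text
t: 28.18
eef_pos: [0.5659, -0.0763, 0.3027]
ee_rot: [-3.14, 0.0, 0.221]
force: [-6.5, 10.1, 7.9]
width: 0.0107
```

```bash
python3 - <<'E'
from h import *
hf();shot('wrist','w11');hf()
E
```

```text
28.18 box tcp [-0.0006 -0.0648  0.3027] Fbox [-4.15 11.25] 7.95 w 0.0107
28.23 box tcp [-0.0006 -0.0648  0.3027] Fbox [-3.54 11.24] 8.0 w 0.0106
```

View pics/w11.png

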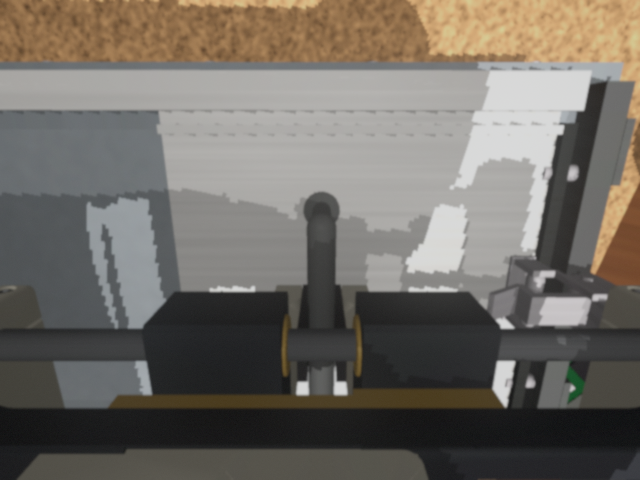

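```bash
cat >> h.py <<'E'
def latch(n):
    im,D,M=load(n);B=tobox(cloud('',D,M))
    L=B[(D>0)&(abs(B[...,0])<.0065)&(B[...,2]>.116)&(B[...,2]<.165)&(B[...,1]<-.12)]
    for y in np.arange(-.2,-.12,.005):
        k=L[abs(L[:,1]-y)<.0025]
        if len(k): print(round(y,3),len(k),k[:,2].max().round(4),np.median(k[:,2]).round(4),end=' | ')
    print()
    E=B[(D>0)&(abs(B[...,0]-.06)<.012)&(abs(B[...,2]-.108)<.002)&(B[...,1]<-.13)];print('edge',np.percentile(E[:,1],[1,3]))
E
python3 - <<'E'
from h import *
for n in ['w1','w9','w10','w11']: print(n);latch(n)
E
```

```text
w1
-0.2 27 0.1355 0.1343 | -0.195 40 0.1355 0.1345 | -0.19 208 0.1475 0.1452 | -0.185 127 0.1467 0.1344 | -0.18 114 0.1359 0.1345 | -0.175 115 0.136 0.1345 | -0.17 123 0.1366 0.1344 | -0.165 117 0.1359 0.1345 | -0.16 166 0.1355 0.1267 | -0.155 93 0.1285 0.1258 | -0.15 100 0.1307 0.1289 | -0.145 96 0.1328 0.1308 | 
edge [-0.20433346 -0.20403778]
w9
-0.19 1 0.1164 0.1164 | -0.185 2 0.1169 0.1165 | -0.17 37 0.1348 0.1341 | -0.165 263 0.1356 0.1343 | -0.16 659 0.1357 0.1285 | -0.155 135 0.1277 0.1258 | -0.15 146 0.1305 0.1287 | -0.145 337 0.1328 0.13 | -0.14 365 0.1268 0.1241 | 
edge [-0.18854045 -0.18818883]
w10
-0.19 60 0.1272 0.1215 | -0.185 26 0.1367 0.1227 | -0.18 220 0.1377 0.1364 | -0.175 254 0.1392 0.1372 | -0.17 238 0.1392 0.1379 | -0.165 452 0.14 0.1379 | -0.16 383 0.1395 0.13 | -0.155 242 0.135 0.1307 | -0.15 137 0.1386 0.1366 | -0.145 190 0.1397 0.1375 | 
edge [-0.18845783 -0.18791664]
w11
-0.19 335 0.1433 0.1372 | -0.185 360 0.1426 0.1344 | -0.18 279 0.1359 0.1342 | -0.175 269 0.136 0.1342 | -0.17 285 0.1358 0.1342 | -0.165 273 0.1357 0.1343 | -0.16 580 0.1358 0.1285 | -0.155 160 0.1283 0.1258 | -0.15 183 0.131 0.1288 | -0.145 172 0.133 0.1307 | 
edge [-0.18833215 -0.18785775]
```

The latch is back at its rest height (0.134, against 0.138 when lifted in w10), with the pin behind its hook. I'll ease back slightly and then let go.

Emit:
carry_out(
  targets=[
    [[0,0,0,0,-0.02,0,-1],[0,0,0,0,-0.02,0,-1],[0,0,0,0,0,0,-1]],
  ],
)

```text
t: 28.6
eef_pos: [0.5658, -0.0758, 0.3027]
ee_rot: [-3.141, 0.0, 0.221]
force: [-4.9, 6.4, 5.2]
width: 0.0107
```

```bash
python3 - <<'E'
from h import *
hf();shot('wrist','w12');latch('w12');hf()
E
```

```text
28.6 box tcp [-0.0006 -0.0644  0.3027] Fbox [-3.42  7.36] 5.21 w 0.0107
-0.19 316 0.1419 0.137 | -0.185 376 0.1442 0.1344 | -0.18 264 0.1357 0.1343 | -0.175 275 0.1362 0.1343 | -0.17 291 0.1364 0.1342 | -0.165 269 0.136 0.1344 | -0.16 570 0.1357 0.1282 | -0.155 163 0.128 0.1259 | -0.15 173 0.1306 0.1288 | -0.145 183 0.1327 0.1305 | 
edge [-0.18822587 -0.18776826]
28.65 box tcp [-0.0006 -0.0644  0.3027] Fbox [-3.62  5.94] 6.03 w 0.0109
```

Emit:
carry_out(
  targets=[
    [[0,0,0,0,-0.02,0,-1],[0,0,0,0,-0.02,0,-1],[0,0,0,0,0,0,-1],[0,0,0,0,0,0,-1]],
  ],
)

```text
t: 29.15
eef_pos: [0.5657, -0.0755, 0.3027]
ee_rot: [3.142, 0.0, 0.22]
force: [-3.7, 1.5, 6.0]
width: 0.0111
```

```bash
python3 - <<'E'
from h import *
hf();shot('wrist','w13');latch('w13');hf()
E
```

```text
29.15 box tcp [-0.0006 -0.064   0.3027] Fbox [-3.32  2.25] 6.02 w 0.0111
-0.19 319 0.1432 0.137 | -0.185 363 0.1429 0.1344 | -0.18 270 0.1359 0.1343 | -0.175 281 0.1359 0.1343 | -0.17 276 0.1361 0.1343 | -0.165 272 0.1361 0.1343 | -0.16 575 0.1355 0.1285 | -0.155 160 0.1277 0.1258 | -0.15 181 0.1309 0.1288 | -0.145 179 0.1325 0.1308 | 
edge [-0.18823189 -0.18776959]
29.2 box tcp [-0.0006 -0.064   0.3027] Fbox [-2.54  2.21] 4.59 w 0.0106
```

The handle force has fallen from 11 to 2 N while the hatch stays put, so the latch is carrying the load. Releasing now.

Emit:
carry_out(
  targets=[
    [[0,0,0,0,0,0,-0.5],[0,0,0,0,0,0,-0.2],[0,0,0,0,0,0,0],[0,0,0,0,0,0,0],[0,0,0,0,0,-0.4,0],[0,0,0,0,0,-0.8,0],[0,0,0,0,0,-1,0],[0,0,0,0,0,-1,0],[0,0,0,0,0,-1,0],[0,0,0,0,0,-0.5,0],[0,0,0,0,-0.5,0,0],[0,0,0,0,-1,0,0],[0,0,0,0,-1,0,0],[0,0,0,0,-0.5,0,0],[0,0,0,0,0,0,0]],
  ],
)

```text
t: 31.08
eef_pos: [0.5491, -0.0013, 0.4196]
ee_rot: [-3.142, 0.001, 0.222]
force: [0.3, 0.0, -0.0]
width: 0.0438
```

```bash
python3 - <<'E'
from h import *
hf();shot('wrist','w14');latch('w14');hf()
im,D,M=load('w14');B=tobox(cloud('',D,M))
H=B[(B[...,2]>.136)&(B[...,2]<.158)&(abs(B[...,0])<.05)&(B[...,1]>-.12)&(B[...,1]<.0)];print('handle',len(H), H.min(0),H.max(0))
E
```

```text
31.07 box tcp [-0.0006  0.012   0.4196] Fbox [ 0.29 -0.02] -0.02 w 0.0438
-0.2 3 0.1383 0.1343 | -0.195 2 0.1342 0.1339 | -0.19 262 0.1479 0.143 | -0.185 144 0.148 0.1347 | -0.18 103 0.1367 0.1342 | -0.175 100 0.136 0.1342 | -0.17 103 0.1357 0.1343 | -0.165 101 0.1355 0.1343 | -0.16 220 0.1354 0.1285 | -0.155 63 0.1275 0.1261 | -0.15 62 0.13 0.1289 | -0.145 89 0.132 0.1304 | 
edge [-0.18831033 -0.18785706]
31.12 box tcp [-0.0005  0.0114  0.4197] Fbox [-0.17 -1.46] 0.09 w 0.0438
handle 1898 [-0.04551576 -0.07078228  0.13608843] [ 0.04848    -0.05831174  0.15049211]
```

View pics/w14.png

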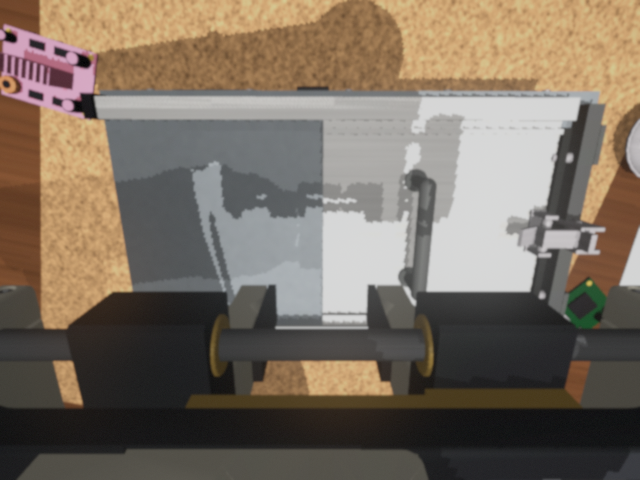

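The picture shows the hatch shut against the bar at column 550, the latch down over the pin at (540,235), and the gripper clear. The handle is still at -0.0645.

```bash
python3 -c "
from station import arm
print(arm.job_done())"
```

```text
the job is handed in; nothing more can be done
None
```

The heat-sink board is lying in the curing box and the hatch is latched shut. I handed the job in at about 31 s of the 67 s limit.

- **Board:** I gripped it by the heat sink and lowered it until it touched the glass (about 5 N). Measured after release, its centre was about 1.5 mm from the middle of the place, inside the border.
- **Hatch:** I pulled it shut by the handle and met the sprung bar about 5 mm after the latch began to lift. I pressed on in steps of 1 mm or less until the latch dropped. The force on the handle was about 11 N at most.
- **Last checks:**
  - **Latch:** Its height was back to the starting value (0.134 m, against 0.138 m while lifted).
  - **Hatch:** It stayed in place after I let go, with the handle unmoved to within 1 mm, and the gripper was clear.
- **Not checked:** I did not measure the latch holding force directly or take a final picture of the other things on the bench. The board itself was out of view once the hatch was shut.

No check failed. The one disagreement was about 3 to 4 N of sideways and 6 to 8 N of vertical force on the handle while pressing, which went away on release.

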